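Slide the counting chamber out of the drying row and seat it on the light base

TASK

Four thick glass plates have been left to dry edge to edge on the drain board, too close together to grip, so one can only be drawn out with a fingertip on its top. Slide the counting chamber (the plate with the H-shaped trough) out over the low ridge until it lies flat on the open front of the board, without disturbing the three cavity slides beside it; then pick it up, lay it on the light base and slide it under the spring clip, home into the corner of the specimen square. It is glass: bear on it with no more than 12 N while it slides along the board, or it gets scratched, and never squeeze or push it with more than 25 N.

Things in the scene. Friction and masses are not known exactly. Their poses are not given: they have to be found in the camera images.
- counting_chamber_mid (a point): Centre, half-way up, of the counting chamber: loose glass plate 75 mm long (its x) by 35 wide (y) by 4 thick, 30 g, the same either way round; flat but for an H-shaped trough (1 mm deep, 4 wide) between two frosted platforms. One of four plates side by side on the drain board, at any of the four places, 0.2 mm from its neighbours. Closed fingertips pressing about 6 N on it drag it along.
- cavity_slide_0: Loose glass cavity slide of the same size (75 x 35 x 4 mm), told apart by its two round wells; origin at the centre of its underside, x along its length. To be left where it is.
- cavity_slide_1: A second cavity slide, the same.
- cavity_slide_2: A third cavity slide, the same.
- drain_board: Fixed white board. Origin on the worktop, x away from its open front, x = -118 to +84 mm, y = -83 to +83. Flat top at z = 6 mm, slippery (friction 0.2). A fence to z = 16 mm bounds its far half: inner faces x = +78, y = -77, +77; nothing at x < 0 but a ridge along y, x = 0 to -17 mm, rising to 2.2 mm in its middle. Plates lie along x, centres x = +40, y = -53, -18, 18, 53, far ends at the fence.
- board_front (a point): Point on the open front of the drain board, on its top at x = -64, y = 0 mm of the board, axes as the board's. A plate whose centre has been slid to this x (or up to 7 mm to either side of it) has passed the ridge, lies flat and clear of the others, and wholly on the board.
- light_base: Fixed grey light base, 176 mm (x) by 150 (y), flat stage at z = 40 mm with a round opal window. Origin at its centre on the worktop. On the stage an aluminium L, 5 mm high, the specimen square: inner face of its end stop at x = +34 mm (y = -26 to +20), inner face of its side rail at y = -17.5 mm (x = +4 to +38). The stage is open and flat at smaller x and larger y.
- seat (a point): Where the counting chamber's centre (half-way up) lies when home in the corner of the square: x = -3.5, y = 0, z = 42 mm of the light base, axes as the light base's. The chamber lies along x; it slides home in +x against the end stop and in -y against the side rail.
- stage_clip (a joint): Spring clip of the light base: level steel leaf 10 mm wide along y = 0, hinged 8.5 mm over the stage at x = +56 mm and reaching back to x = +13 mm, where it ends in a rolled tip, 12 mm in diameter, whose underside hangs 2.5 mm over the stage at rest (0 rad). A plate pushed in +x against the roll lifts it to about 0.035 rad, at about 2 N; the clip then presses with about 1.5 N.
There are look-alikes about, which are no part of the job. Leave any red look-alike of the part that bears counting_chamber_mid alone.

How it is judged:
By the outcome, as a careful person would: the job done as asked, in the order asked, and still so for the second after the job is handed in, with the robot touching nothing.
It also fails if it takes over 72 s, if anything falls off the work surface, if the arm or the gripper's body presses on something with over 40 N, if the wrist force passes 120 N, or if a joint passes its speed limit or range.

ROBOT

A 6-joint arm with a two-finger parallel gripper is mounted at the origin on a cart in front of the work surface, level with it; the furniture and walls round the work are solid. World frame = base frame: x ahead of the robot, y to its left, z up, the work surface at z = 0. Lengths are in mm, angles in rad, forces in N, time in s.
With the tool pointing down it reaches from about 350 to 875 mm from the base axis. Payload 4.2 kg.
Tool frame: the origin (TCP) lies at the very end of the fingers, on their centre line; the grasp point (between the pads) lies 19 mm behind it (pinch_z is the distance from the TCP to the grasp point, in mm); z points along the fingers, y is the line along which they close (so a half turn about z gives the same grasp; the last joint's range is limited). The gripper opens to 85 mm and grips with 20 to 120 N. Pads are 22 mm wide; open, the fingers measure 114 mm over their backs; the gripper's body (76 mm by 85 mm) begins 54 mm behind the grasp point. The pads swing forward as they close: fully open they stand 13 mm farther back than shut.
Start: joints at [1.374, 0.385, 0.008, 0, -1.194, -0.259], TCP at [275.079, 561.187, 231.312] pointing down, gripper open.
Joint ranges: [-3.14, 3.14], [-1.21, 2.06], [-1.07, 1.41], [-3.16, 2.05], [-2.99, -0.16], [-3.1, 3.1]. Speed limits (rad/s): [2.79, 2.79, 3.14, 3.14, 3.14, 3.14].

INTERFACE

Orientations are given as a unit quaternion [x, y, z, w].
In Python, from bench import * gives the robot as it stands.
- The arm moves only by the tool arm_command, never from a script. Its argument "steps" is one flat list of numbers, 4 for each row, row after row: the shift along the tool's x, y, z in m, then the turn about the tool's z in rad. In form: [tx, ty, tz, roll, tx, ty, tz, roll, ...]. A call has 1 to 20 rows; each row shifts and turns the commanded pose from where the row before left it, along the tool's axes as they then stand; what a row does not reach is not made up. A row lasts 1/8 s, in which the tool goes at most 62.5 mm and 10.7 degrees, less where a joint would pass 70% of its speed; a pose out of reach is approached as far as the arm can. A call with a gripper value outside its range is refused whole. "grip" is the finger opening in m, from 0 to 0.0854, set as the call begins (left out, the last holds). The fingers move at their own pace and stop on an object; the grip force is fixed at half the most. Time passes only in rows, so rows that do not move let the fingers close. It gives the time, the measured TCP pose, the force, the opening and the grip force at its end, in the units of the state.
- read_state(): the state, without advancing time (a new reading comes with each control period).
- get_image(name): name is "scene" or "top"; returns the picture (480x640x3 uint8, red, green, blue); there is no depth.
- get_calibration(name): a dict with "camera_matrix" (3x3 intrinsics, pixels), "k1" (the pictures are not rectified: a ray, as slopes to the right and down, at radius r is drawn at 1 + k1 r^2 times it, then the intrinsics apply), "cam_to_world" (4x4, takes a point from camera to world coordinates). Camera axes: x right, y down, z forward; pixel columns grow to the right and rows downward; lengths in mm; the calibration is good to about 2 mm. A picture is of the moment at which its call begins. get_calibration takes no time and is no camera call.
- job_done(): hands the job in; it is judged then, once.
The state is a dict: "clock": time; "joints": joint angles; "joint_vel": joint speeds; "joint_efforts": joint torques, N m; "position": TCP position; "ee_rot": TCP orientation; "contact_force": force on the tool from outside, world axes, zero at the start; "wrist_torque": the same for the moment, N m; "gripper_width": finger opening in mm; "grasp_force": force on a finger pad.
Only numpy, scipy, OpenCV 4.12 (cv2) and the standard library are available. Lean on these libraries where they do the work, as an engineer would, in place of code of your own. Each camera call takes 0.05 s, during which the arm holds its last target. There are 200 camera calls.

## Working session

There is one attempt and no reset: what is moved stays moved. The work goes in short steps, Python scripts to look and compute and a tool call to move; the robot and the scene stay as the last step left them, time stands still between calls to the robot, and variables do not carry over. Pictures are saved under pics/ and viewed, at most 10 in all, crops included, and the job is handed in when it is done.

Besides the shell and the picture viewer there is one more tool, called as a command line: name --argument value ..., lists and objects as JSON in quotes. arm_command: Moves the arm, as the interface text tells. Its arguments: {"type":"object","properties":{"steps":{"type":"array","items":{"type":"number"}},"grip":{"type":"number"}},"required":["steps"]}

```bash
mkdir -p pics; cat > h.py <<'E'
from bench import *
import numpy as np, cv2
def ray(n,u,v):
    c=get_calibration(n);K=np.array(c["camera_matrix"]);k=c["k1"];T=np.array(c["cam_to_world"])
    d=np.array([(u-K[0,2])/K[0,0],(v-K[1,2])/K[1,1]]);s=d.copy()
    for _ in range(30): s=d/(1+k*(s@s))
    return T[:3,3],T[:3,:3]@np.array([s[0],s[1],1])
def onplane(n,u,v,z):
    o,d=ray(n,u,v);return (o+d*(z-o[2])/d[2])
def proj(n,p):
    c=get_calibration(n);K=np.array(c["camera_matrix"]);k=c["k1"];T=np.array(c["cam_to_world"])
    q=T[:3,:3].T@(np.array(p)-T[:3,3]);s=q[:2]/q[2];s=s*(1+k*(s@s))
    return K[:2,:2]@s+K[:2,2]
E
python3 - <<'E'
from h import *
for n in("scene","top"):
    im=get_image(n);cv2.imwrite(f"pics/{n}0.png",im[:,:,::-1])
    print(n,np.round(get_calibration(n)["cam_to_world"],3).tolist(),np.array(get_calibration(n)["camera_matrix"]).tolist())
print(read_state())
E
```

```text
scene [[0.433, -0.682, 0.589, 72.878], [-0.901, -0.315, 0.299, -396.932], [-0.019, -0.66, -0.751, 715.967], [0.0, 0.0, 0.0, 1.0]] [[488.80133147565675, 0.0, 316.75741095525956], [0.0, 488.80133147565675, 236.86314228154316], [0.0, 0.0, 1.0]]
top [[-0.057, -0.977, 0.204, 334.361], [-0.998, 0.056, -0.011, -140.348], [-0.001, -0.204, -0.979, 1177.398], [0.0, 0.0, 0.0, 1.0]] [[621.9241007537479, 0.0, 323.35506623937925], [0.0, 621.9241007537479, 242.6913593290679], [0.0, 0.0, 1.0]]
{'clock': 0.1, 'joints': array([ 1.37361902e+00,  3.85496593e-01,  6.76437074e-03, -4.15978923e-04,
       -1.19402492e+00, -2.58605288e-01]), 'joint_vel': array([ 4.92390549e-04, -7.36796819e-04,  2.48273003e-03,  2.33734323e-04,
        3.42320513e-04,  4.69917528e-05]), 'joint_efforts': array([-7.77425121e-04, -3.93319309e+01,  1.88929206e+01,  4.19804737e+00,
       -2.58591775e-03,  5.41977172e-06]), 'position': array([274.85950452, 560.73331056, 230.32432164]), 'ee_rot': array([ 9.74127146e-01, -2.25998461e-01, -1.63126739e-04,  9.85881909e-04]), 'contact_force': array([ 1.09178055, -0.09295727, -0.31451554]), 'wrist_torque': array([-0.01798326,  0.02443462, -0.00182654]), 'grasp_force': 0.0, 'gripper_width': 85.20686934422085}
```

View pics/top0.png

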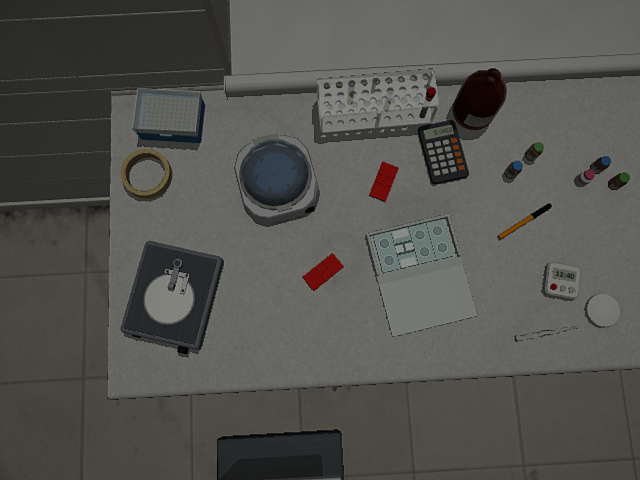

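View pics/scene0.png

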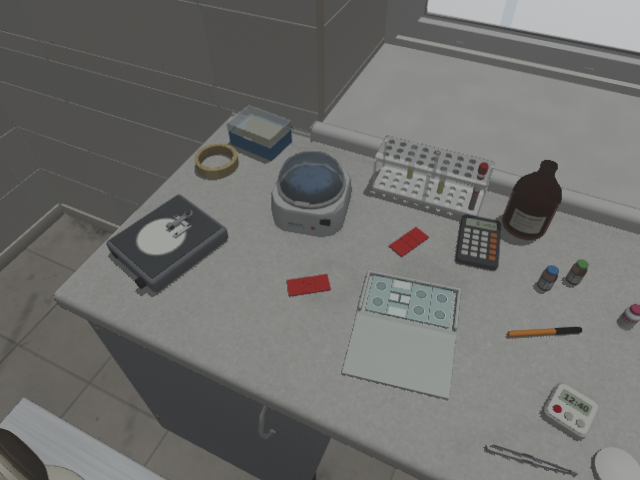

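The top view shows the drain board at about (366..478, 215..335). The H-trough chamber is second from the left, at about (404,247). The light base is at about (172,295), with its clip at (177,272). Red decoys are at (323,272) and (384,181). Next I'll enlarge these.

```bash
python3 - <<'E'
from h import *
t=cv2.imread("pics/top0.png");s=cv2.imread("pics/scene0.png")
a=cv2.resize(t[205:345,355:490],(0,0),fx=4,fy=4,interpolation=cv2.INTER_CUBIC)[:560,:400]
def cr(im,x,y,w,h,W,H): return cv2.resize(im[y:y+h,x:x+w],(W,H),interpolation=cv2.INTER_CUBIC)
m=np.vstack([np.hstack([cr(t,358,208,125,90,400,288),cr(t,115,235,115,83,400,288)]),
np.hstack([cr(s,345,265,125,90,400,288),cr(s,105,190,125,90,400,288)])])
cv2.imwrite("pics/m.png",np.clip(m*1.4,0,255).astype(np.uint8))
# board mask: low-level contour corners
for n,im,box in(("top",t,(355,205,490,345)),("scene",s,(335,262,470,405))):
    x0,y0,x1,y1=box;c=im[y0:y1,x0:x1];g=c.min(2)
    print(n,np.percentile(g,[5,25,50,75,95]), im[300,420],im[300,350],im[240,404])
E
```

```text
top [ 86.  99. 102. 114. 117.] [116 120 117] [100 104 103] [120 125 109]
scene [105. 129. 134. 144. 146.] [143 145 128] [132 135 134] [ 43  44 128]
```

View pics/m.png

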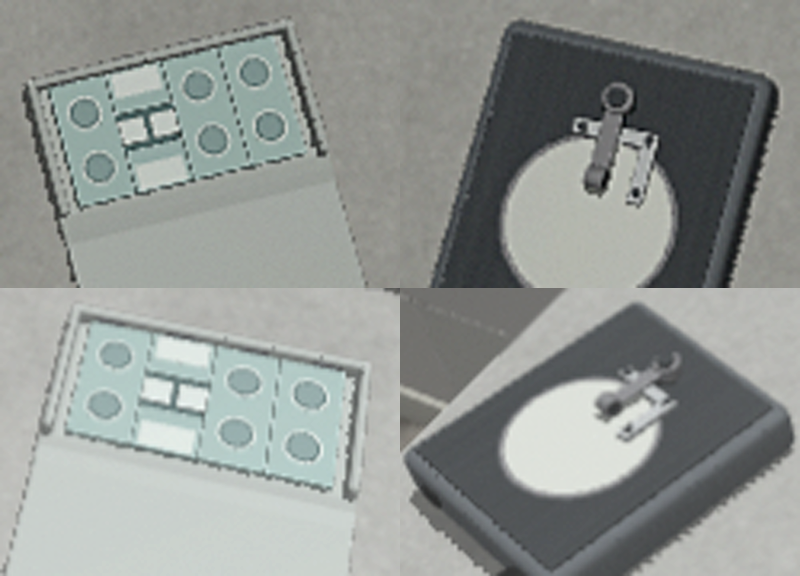

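The crops confirm it: the chamber is second from the left (board y = +18), and the L is at the upper right of the window with the clip crossing it. I'll measure by masks in both views.

```bash
cat > m1.py <<'E'
from h import *
def rect(n,mask,z,off):
    cs,_=cv2.findContours(mask.astype(np.uint8),cv2.RETR_EXTERNAL,cv2.CHAIN_APPROX_NONE)
    c=max(cs,key=cv2.contourArea)[:,0,:]
    P=np.array([onplane(n,u+off[0],v+off[1],z)[:2] for u,v in c],np.float32)
    return cv2.minAreaRect(P),P
if __name__=="__main__":
  t=cv2.imread("pics/top0.png").astype(int);s=cv2.imread("pics/scene0.png").astype(int)
  for n,im,b1,b2 in(("top",t,(355,205,490,300),(115,235,230,360)),("scene",s,(335,262,470,345),(100,185,235,295))):
    x0,y0,x1,y1=b1;c=im[y0:y1,x0:x1]
    m=(c[:,:,0]-c[:,:,2])>7
    m=cv2.morphologyEx(m.astype(np.uint8),cv2.MORPH_CLOSE,np.ones((5,5)))
    m=cv2.morphologyEx(m,cv2.MORPH_OPEN,np.ones((5,5)))
    print(n,"plates",np.round(sum([list(np.atleast_1d(q)) for q in rect(n,m,10,(x0,y0))[0]],[]),2))
    x0,y0,x1,y1=b2;c=im[y0:y1,x0:x1];g=c.max(2)
    for th in (45,50,55,60,65,70,75,80):
      m=(g<th).astype(np.uint8);m=cv2.morphologyEx(m,cv2.MORPH_OPEN,np.ones((3,3)))
      if m.sum()<500: continue
      print(n,th,np.round(sum([list(np.atleast_1d(q)) for q in rect(n,m,40,(x0,y0))[0]],[]),2))
E
python3 m1.py
```

```text
top plates [ 563.17 -324.24   74.3   140.09   10.47]
top 45 [492.22 133.04 133.76 158.97  73.96]
top 50 [492.58 133.14 134.25 159.79  73.9 ]
top 55 [493.14 133.15 135.3  160.85  73.9 ]
top 60 [493.   133.   135.65 161.04  73.89]
top 65 [493.88 134.9  139.79 161.69  73.89]
top 70 [482.93 131.02 153.59 192.3   73.92]
top 75 [482.99 131.06 153.58 192.32  73.88]Traceback (most recent call last):
  File "m1.py", line 19, in <module>
    print(n,th,np.round(sum([list(np.atleast_1d(q)) for q in rect(n,m,40,(x0,y0))[0]],[]),2))
                                                             ~~~~^^^^^^^^^^^^^^^^
  File "m1.py", line 5, in rect
    P=np.array([onplane(n,u+off[0],v+off[1],z)[:2] for u,v in c],np.float32)
                ~~~~~~~^^^^^^^^^^^^^^^^^^^^^^^
  File "h.py", line 9, in onplane
    o,d=ray(n,u,v);return (o+d*(z-o[2])/d[2])
        ~~~^^^^^^^
  File "h.py", line 4, in ray
    c=get_calibration(n);K=np.array(c["camera_matrix"]);k=c["k1"];T=np.array(c["cam_to_world"])
ValueError: time passes only in moves, steps and waits
```

```bash
sed -i '2a import functools\n_gc=get_calibration\nget_calibration=functools.lru_cache(None)(lambda n:_gc(n))' h.py
sed -i 's/(45,50,55,60,65,70,75,80)/(50,55,60,65,70,75,80,85,90)/' m1.py; python3 m1.py | grep scene
cat >> h.py <<'E'
def R2(a): return np.array([[np.cos(a),-np.sin(a)],[np.sin(a),np.cos(a)]])
def loc(c,yaw,p): return np.array(c)+R2(np.radians(yaw))@np.array(p)
E
python3 - <<'E'
from h import *
bc=loc((563.2,-324.2),10.47,(-40,0));print("board",bc,"chamber",loc(bc,10.47,(40,18)),"front",loc(bc,10.47,(-64,18)))
lc=(493,133);ly=-16.1
# check L corners in pictures, L top z=45
for p in((34,-17.5),(38,20),(4,-17.5),(34,20),(38,-26)):
    w=[*loc(lc,ly,p),45];print(p,[np.round(proj(n,w),1).tolist() for n in("top","scene")])
E
```

```text
scene plates [ 562.54 -323.48   76.44  140.51   10.38]
scene 60 [446.15  52.91  49.97 176.71  59.07]
scene 65 [465.65 141.6  139.42 111.4   82.12]
scene 70 [491.24 132.23 135.28 159.75  73.7 ]
scene 75 [491.75 132.2  135.42 160.79  73.75]
scene 80 [492.32 132.6  136.43 161.7   73.8 ]
scene 85 [471.45 120.98 170.53 195.93  73.87]
scene 90 [471.93 120.89 170.75 196.7   73.77]
board [ 523.86599236 -331.46882678] chamber [ 559.92902795 -306.49969656] front [ 457.66060808 -325.39864619]
(34, -17.5) [[183.9, 277.0], [185.4, 225.6]]
(38, 20) [[164.8, 270.4], [174.9, 215.0]]
(4, -17.5) [[179.5, 292.8], [172.5, 234.6]]
(34, 20) [[164.3, 272.5], [173.2, 216.2]]
(38, -26) [[188.9, 275.9], [189.9, 226.6]]
```

arm_command --steps '[0.0354,0.0363,0,0,0.0354,0.0363,0,0,0.0354,0.0363,0,0,0.0354,0.0363,0,0,0.0354,0.0363,0,0,0.0354,0.0363,0,0,0.0354,0.0363,0,0,0.0354,0.0363,0,0,0.0354,0.0363,0,0,0.0354,0.0363,0,0,0.0354,0.0363,0,0,0.0354,0.0363,0,0,0.0354,0.0363,0,0,0.0354,0.0363,0,0,0.0354,0.0363,0,0,0.0354,0.0363,0,0,0.0354,0.0363,0,0,0.0354,0.0363,0,0]' --grip 0

```text
clock: 2.35
position: [559.7, -307.5, 230.7]
ee_rot: [0.974, -0.226, -0.001, -0.0]
contact_force: [0.3, 0.7, -0.0]
gripper_width: 0.6
grasp_force: 0.0
```

arm_command --steps '[0,0,0.04,-0.16,0,0,0.04,-0.16,0,0,0.04,-0.16,0,0,0.04,-0.157,0,0,0,0,0,0,0,0]'

```text
clock: 3.1
position: [560.6, -306.4, 72.7]
ee_rot: [0.996, 0.09, 0.001, 0.001]
contact_force: [0.1, -0.9, 0.6]
gripper_width: -0.2
grasp_force: 0.0
```

```bash
cat > st.py <<'E'
from h import *
import sys
from scipy.spatial.transform import Rotation as Ro
s=read_state();M=Ro.from_quat(s["ee_rot"]).as_matrix();p=s["position"]
print("t",round(s["clock"],2),"p",np.round(p,2),"yaw",round(np.degrees(np.arctan2(M[1,0],M[0,0])),2),"tilt",np.round(M[:2,2],4),"F",np.round(s["contact_force"],2),"w",round(s["gripper_width"],2),"gf",s["grasp_force"],"j",np.round(s["joints"],2))
if len(sys.argv)>3:
    t=np.array(list(map(float,sys.argv[1:4])));print("need tool xyz",np.round(M.T@(t-p),2))
E
python3 st.py 559.7 -306.3 20
```

```text
t 3.1 p [ 560.63 -306.42   72.69] yaw 10.3 tilt [ 0.0018 -0.0012] F [ 0.1  -0.93  0.58] w -0.25 gf 0.0 j [-0.25  0.55 -0.15  0.   -0.87  2.  ]
need tool xyz [-0.98 -0.36 52.69]
```

arm_command --steps '[0,0,0.005,0.1743,0,0,0.005,0.1743,0,0,0.005,0.1743,0,0,0.005,0.1743,0,0,0.005,0.1743,0,0,0.005,0.1743,0,0,0.005,0.1743,0,0,0.005,0.1743,0,0,0.005,0.1743,0,0,0,0,0,0,0,0]'

```text
clock: 4.47
position: [560.6, -306.3, 28.0]
ee_rot: [0.769, -0.639, 0.001, -0.0]
contact_force: [-0.1, -0.0, -0.1]
gripper_width: 0.4
grasp_force: 0.0
```

```bash
python3 st.py 559.7 -306.3 14; python3 - <<'E'
from h import *
m=[]
for n,(x,y) in(("top",(350,195)),("scene",(340,230))):
    im=get_image(n);cv2.imwrite(f"pics/{n}1.png",im[:,:,::-1])
    m.append(cv2.resize(im[y:y+130,x:x+130,::-1],(400,400),interpolation=cv2.INTER_CUBIC))
cv2.imwrite("pics/m1.png",np.clip(np.hstack(m)*1.3,0,255).astype(np.uint8))
E
```

```text
t 4.47 p [ 560.61 -306.32   27.95] yaw -79.38 tilt [ 0.0027 -0.0009] F [-0.12 -0.03 -0.11] w 0.39 gf 0.0 j [-0.25  0.6  -0.19  0.   -0.78  0.43]
need tool xyz [-0.21  0.93 13.95]
```

View pics/m1.png

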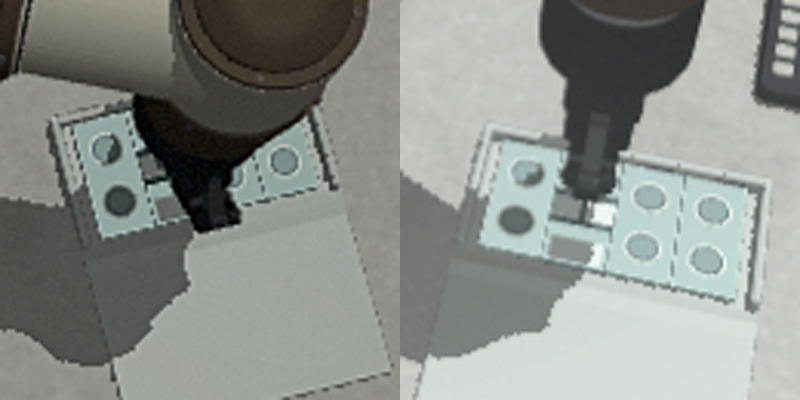

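The finger is centred over the chamber. In the scene crop its tip is at about (588,195), between the two neighbouring plates. I'll descend.

arm_command --steps '[0,0,0.008,0,0,0,0.006,0,0,0,0,0,0,0,0,0]'

```text
clock: 5.08
position: [559.6, -306.0, 12.1]
ee_rot: [0.769, -0.639, -0.0, 0.0]
contact_force: [-0.2, 0.0, 0.0]
gripper_width: 0.4
grasp_force: 0.0
```

arm_command --steps '[0,0,0.002,0,0,0,0.0,0]'

```text
clock: 5.32
position: [559.6, -306.0, 10.3]
ee_rot: [0.769, -0.639, 0.0, -0.0]
contact_force: [-0.3, 0.5, 1.0]
gripper_width: 0.2
grasp_force: 0.0
```

arm_command --steps '[0,0,0.001,0,0,0,0.0,0]'

```text
clock: 5.58
position: [560.0, -306.2, 10.1]
ee_rot: [0.769, -0.639, 0.001, -0.0]
contact_force: [-0.1, -0.4, 5.1]
gripper_width: 0.2
grasp_force: 2.3
```

arm_command --steps '[0,0,0.001,0,0,0,0.0,0]'

```text
clock: 5.82
position: [560.1, -306.3, 10.1]
ee_rot: [0.769, -0.639, 0.001, -0.0]
contact_force: [-1.9, 1.5, 9.0]
gripper_width: 0.2
grasp_force: 4.6
```

arm_command --steps '[0,0,-0.0004,0,0,0.001,0,0,0,0.002,-0.0001,0,0,0.002,-0.0002,0]'

```text
clock: 6.32
position: [556.3, -307.4, 10.2]
ee_rot: [0.769, -0.639, 0.002, -0.001]
contact_force: [1.0, 1.0, 5.2]
gripper_width: 0.0
grasp_force: 2.7
```

arm_command --steps '[0,0.002,-0.0003,0,0,0.002,-0.0003,0,0,0.002,-0.0002,0]'

```text
clock: 6.7
position: [550.6, -308.5, 10.9]
ee_rot: [0.769, -0.639, 0.002, -0.001]
contact_force: [3.2, -0.1, 4.9]
gripper_width: -0.2
grasp_force: 2.7
```

arm_command --steps '[0,0.002,0.0003,0,0,0.002,0,0,0,0.002,0,0,0,0.002,0,0]'

```text
clock: 7.2
position: [543.2, -310.2, 11.3]
ee_rot: [0.769, -0.639, 0.003, -0.001]
contact_force: [2.2, 0.3, 7.2]
gripper_width: -0.0
grasp_force: 3.8
```

```bash
python3 st.py; python3 - <<'E'
from h import *
m=[]
for n,(x,y) in(("top",(350,195)),("scene",(340,230))):
    im=get_image(n);cv2.imwrite(f"pics/{n}2.png",im[:,:,::-1])
    m.append(cv2.resize(im[y:y+130,x:x+130,::-1],(400,400),interpolation=cv2.INTER_CUBIC))
cv2.imwrite("pics/m2.png",np.clip(np.hstack(m)*1.3,0,255).astype(np.uint8))
E
```

```text
t 7.2 p [ 543.23 -310.22   11.29] yaw -79.44 tilt [ 0.0053 -0.0022] F [2.18 0.35 7.22] w -0.02 gf 3.849442931532394 j [-0.26  0.61 -0.24  0.   -0.72  0.44]
```

View pics/m2.png

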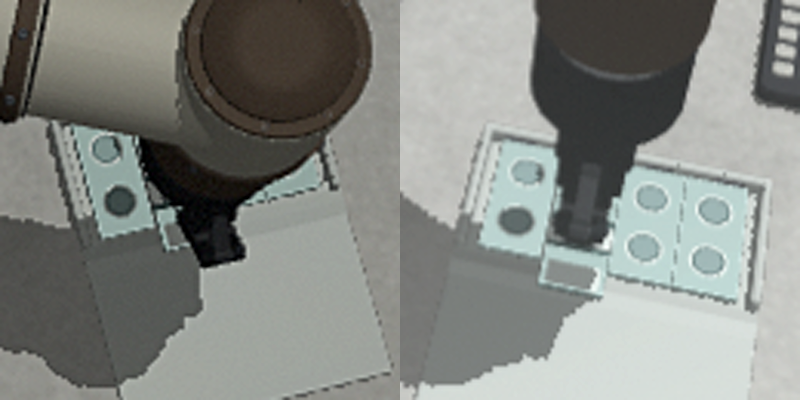

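The chamber is being drawn out straight: its front edge now stands past its neighbours at about (570,290), and the other plates have not moved.

arm_command --steps '[0,0.0025,-0.0001,0,0,0.0025,0,0,0,0.0025,-0.0001,0,0,0.0025,-0.0001,0]'

```text
clock: 7.8
position: [533.3, -312.0, 11.5]
ee_rot: [0.769, -0.639, 0.003, -0.001]
contact_force: [2.3, 1.0, 7.6]
gripper_width: -0.2
grasp_force: 3.7
```

arm_command --steps '[0,0.0025,-0.0001,0,0,0.0025,-0.0001,0,0,0.0025,-0.0001,0,0,0.0025,-0.0001,0]'

```text
clock: 8.3
position: [523.4, -313.8, 11.8]
ee_rot: [0.769, -0.639, 0.003, -0.001]
contact_force: [2.6, -0.0, 6.8]
gripper_width: -0.2
grasp_force: 3.6
```

arm_command --steps '[0,0.0025,-0.0001,0,0,0.0025,-0.0001,0,0,0.0025,-0.0001,0,0,0.0025,-0.0001,0]'

```text
clock: 8.8
position: [513.5, -315.7, 12.1]
ee_rot: [0.769, -0.639, 0.002, -0.001]
contact_force: [2.6, 0.8, 6.8]
gripper_width: -0.1
grasp_force: 3.5
```

arm_command --steps '[0,0.0025,0,0,0,0.0025,0.0001,0,0,0.0025,0.0001,0]'

```text
clock: 9.18
position: [506.0, -317.0, 12.0]
ee_rot: [0.769, -0.639, 0.002, -0.001]
contact_force: [1.4, 0.5, 7.8]
gripper_width: -0.0
grasp_force: 3.7
```

arm_command --steps '[0,0.0025,0.0001,0,0,0.0025,0.0001,0,0,0.0025,0.0001,0]'

```text
clock: 9.55
position: [498.7, -318.5, 11.7]
ee_rot: [0.769, -0.639, 0.003, -0.001]
contact_force: [2.0, 0.6, 7.6]
gripper_width: 0.1
grasp_force: 3.8
```

arm_command --steps '[0,0.0025,0.0001,0,0,0.0025,0.0001,0,0,0.0025,0.0001,0]'

```text
clock: 9.93
position: [491.5, -319.9, 11.5]
ee_rot: [0.769, -0.639, 0.003, -0.001]
contact_force: [1.7, 0.2, 7.7]
gripper_width: -0.4
grasp_force: 4.0
```

arm_command --steps '[0,0.0025,0,0,0,0.0025,0.0001,0,0,0.0025,0.0001,0,0,0.0025,0.0001,0]'

```text
clock: 10.42
position: [481.8, -321.8, 11.2]
ee_rot: [0.769, -0.639, 0.003, -0.001]
contact_force: [1.9, -0.8, 9.4]
gripper_width: 0.3
grasp_force: 4.2
```

arm_command --steps '[0,0.0025,-0.0003,0,0,0.0025,0,0,0,0.002,0.0001,0]'

```text
clock: 10.8
position: [474.3, -322.9, 11.1]
ee_rot: [0.769, -0.639, 0.002, -0.001]
contact_force: [1.3, -0.3, 5.8]
gripper_width: 0.3
grasp_force: 3.3
```

arm_command --steps '[0,0.002,0.0002,0,0,0.002,0.0002,0,0,0.002,0.0002,0]'

```text
clock: 11.18
position: [467.8, -323.8, 10.2]
ee_rot: [0.769, -0.639, 0.002, -0.0]
contact_force: [0.4, -0.7, 6.3]
gripper_width: 0.0
grasp_force: 3.4
```

arm_command --steps '[0,0.002,0.0002,0,0,0.002,0.0002,0,0,0.002,0.0002,0]'

```text
clock: 11.55
position: [463.1, -325.2, 10.1]
ee_rot: [0.769, -0.639, 0.003, -0.001]
contact_force: [2.3, 0.6, 9.2]
gripper_width: -0.2
grasp_force: 4.3
```

arm_command --steps '[0,0.002,0,0,0,0.002,0,0,0,0.001,0,0]'

```text
clock: 11.92
position: [458.1, -326.1, 10.1]
ee_rot: [0.769, -0.639, 0.003, -0.001]
contact_force: [1.9, 0.5, 7.7]
gripper_width: 0.2
grasp_force: 4.0
```

```bash
python3 st.py 457.7 -325.4 10
```

```text
t 11.93 p [ 458.1  -326.14   10.09] yaw -79.44 tilt [ 0.005  -0.0024] F [1.92 0.48 7.73] w 0.17 gf 4.02889781165868 j [-0.33  0.53 -0.4   0.   -0.63  0.51]
need tool xyz [-0.8   0.26  0.08]
```

arm_command --steps '[0,0,-0.01,0,-0.06,0,-0.04,0,-0.06,0,-0.03,0,-0.04,0,0,0,0,0,0,0]' --grip 0.06

```text
clock: 12.55
position: [427.5, -177.9, 81.4]
ee_rot: [0.77, -0.638, -0.001, 0.0]
contact_force: [0.7, -0.1, 0.5]
gripper_width: 59.8
grasp_force: 0.0
```

```bash
cat > m2.py <<'E'
from h import *
from m1 import rect
bc=np.array([523.7,-331.2])
m=[]
for n in("top","scene"):
    im=get_image(n)[:,:,::-1].copy();cv2.imwrite(f"pics/{n}3.png",im)
    u,v=np.round(proj(n,[458,-325.5,10])).astype(int)
    m.append(cv2.resize(im[v-70:v+60,u-65:u+65],(400,400),interpolation=cv2.INTER_CUBIC))
    c=im.astype(int);k=((c[:,:,0]-c[:,:,2])>7)
    pts=[proj(n,[*loc(bc,10.4,q),10]) for q in((-125,90),(-125,-60),(-3,-60),(-3,90))]
    r=np.zeros(k.shape,np.uint8);cv2.fillPoly(r,[np.round(pts).astype(int)],1)
    k=cv2.morphologyEx((k&(r>0)).astype(np.uint8),cv2.MORPH_CLOSE,np.ones((9,9)))
    k=cv2.morphologyEx(k,cv2.MORPH_OPEN,np.ones((3,3)))
    print(n,k.sum(),rect(n,k,10,(0,0))[0])
cv2.imwrite("pics/m3.png",np.clip(np.hstack(m)*1.3,0,255).astype(np.uint8))
E
python3 m2.py;python3 st.py
```

```text
top 693 ((458.70770263671875, -326.929931640625), (73.64537048339844, 34.42601013183594), 10.475165367126465)
scene 923 ((457.9735412597656, -326.1759033203125), (75.93902587890625, 34.971736907958984), 10.614806175231934)
t 12.65 p [ 428.62 -179.64   81.13] yaw -79.45 tilt [-0.0006  0.    ] F [-0.15 -0.37 -0.04] w 60.01 gf 0.0 j [-0.05  0.3  -0.57  0.   -0.7   0.23]
```

View pics/m3.png

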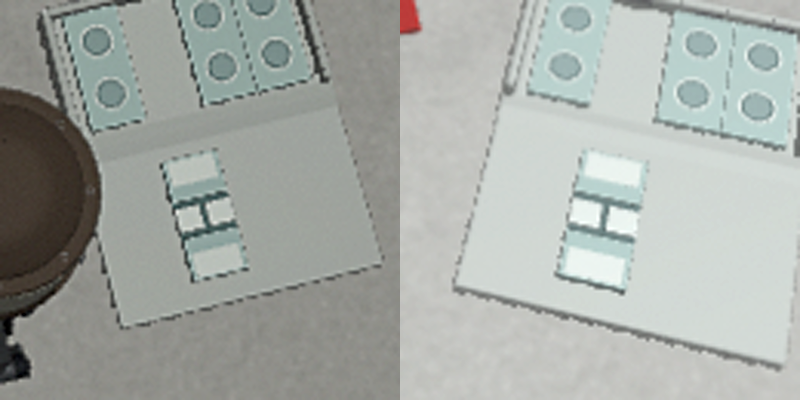

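The chamber lies flat and alone on the open front, centred at about (207,215) in the top crop. The cavity slides are in place.

arm_command --steps '[0.05,0.0032,0,0,0.05,0.0032,0,0,0.05,0.0032,0,0,0,0,0,-0.1745,0,0,0,-0.1745,0,0,0,-0.1745,0,0,0.01,-0.1745,0,0,0.01,-0.1745,0,0,0.01,-0.1745,0,0,0.01,-0.1745,0,0,0,-0.1745,0,0,0,-0.1745,0,0,0,0,0,0,0,0]'

```text
clock: 14.4
position: [446.4, -329.7, 40.7]
ee_rot: [0.996, 0.09, -0.0, -0.0]
contact_force: [0.0, -0.2, -0.2]
gripper_width: 59.7
grasp_force: 0.0
```

```bash
python3 st.py 446.6 -328.6 16
```

```text
t 14.4 p [ 446.42 -329.68   40.68] yaw 10.27 tilt [-0.0008  0.0003] F [ 0.03 -0.17 -0.17] w 59.72 gf 0.0 j [-0.34  0.48 -0.39  0.   -0.7   2.09]
need tool xyz [ 0.38 -1.02 24.68]
```

arm_command --steps '[0,-0.001,0.014,0,0,0,0.014,0,0,0,0,0,0,0,0,0]' --grip 0.044

```text
clock: 14.9
position: [446.7, -328.0, 12.9]
ee_rot: [0.996, 0.091, -0.0, -0.0]
contact_force: [-0.7, -1.0, 0.0]
gripper_width: 43.9
grasp_force: 0.0
```

arm_command --steps '[0,0,0.003,0,0,0,0.0015,0,0,0,0,0]'

```text
clock: 15.28
position: [446.6, -328.0, 8.7]
ee_rot: [0.996, 0.091, 0.0, 0.0]
contact_force: [0.2, 0.4, -0.5]
gripper_width: 43.9
grasp_force: 0.0
```

arm_command --steps '[0,0,0.001,0,0,0,0,0]'

```text
clock: 15.52
position: [446.6, -328.0, 7.6]
ee_rot: [0.996, 0.091, -0.0, -0.0]
contact_force: [0.7, -0.1, 0.7]
gripper_width: 43.9
grasp_force: 0.0
```

arm_command --steps '[0,0,0.001,0,0,0,0,0]'

```text
clock: 15.78
position: [446.6, -328.0, 6.6]
ee_rot: [0.996, 0.091, -0.0, -0.0]
contact_force: [-0.7, 0.7, -0.2]
gripper_width: 44.1
grasp_force: 0.0
```

arm_command --steps '[0,0,0.001,0,0,0,0.001,0,0,0,0,0]'

```text
clock: 16.15
position: [446.5, -328.0, 4.5]
ee_rot: [0.996, 0.091, -0.0, -0.0]
contact_force: [0.2, -0.0, 0.5]
gripper_width: 44.3
grasp_force: 0.0
```

arm_command --steps '[0,0,0.001,0,0,0,0,0]'

```text
clock: 16.4
position: [446.7, -328.1, 4.1]
ee_rot: [0.996, 0.092, 0.0, 0.0]
contact_force: [0.1, 1.4, 3.6]
gripper_width: 44.2
grasp_force: 1.8
```

arm_command --steps '[0,0,0.001,0,0,0,0,0]'

```text
clock: 16.65
position: [446.8, -328.1, 4.0]
ee_rot: [0.996, 0.092, 0.0, 0.0]
contact_force: [-2.2, 2.1, 10.1]
gripper_width: 43.9
grasp_force: 5.2
```

arm_command --steps '[0,0,-0.002,0,0,0,-0.0015,0,0,0,0,0,0,0,0,0]' --grip 0.037

```text
clock: 17.15
position: [446.5, -328.0, 5.8]
ee_rot: [0.996, 0.091, -0.0, -0.0]
contact_force: [-0.9, 0.7, 0.5]
gripper_width: 37.1
grasp_force: 0.0
```

arm_command --steps '[0,0,0,0,0,0,0,0,0,0,0,0]' --grip 0.0355

```text
clock: 17.52
position: [446.6, -328.0, 6.1]
ee_rot: [0.996, 0.091, -0.0, -0.0]
contact_force: [0.2, -0.3, 0.1]
gripper_width: 35.5
grasp_force: 0.0
```

arm_command --steps '[0,0,0,0,0,0,0,0]' --grip 0.035

```text
clock: 17.77
position: [446.6, -328.0, 6.1]
ee_rot: [0.996, 0.091, -0.0, -0.0]
contact_force: [-1.3, -0.2, 0.2]
gripper_width: 35.1
grasp_force: 0.9
```

arm_command --steps '[0,0,0,0,0,0,0,0]' --grip 0.0347

```text
clock: 18.02
position: [446.6, -328.1, 6.1]
ee_rot: [0.996, 0.091, -0.0, -0.0]
contact_force: [-0.1, 0.0, 0.5]
gripper_width: 34.8
grasp_force: 4.3
```

arm_command --steps '[0,0,0,0,0,0,0,0]' --grip 0.0344

```text
clock: 18.27
position: [446.7, -328.1, 6.2]
ee_rot: [0.996, 0.091, 0.0, 0.0]
contact_force: [0.2, -0.3, 0.5]
gripper_width: 34.4
grasp_force: 8.5
```

arm_command --steps '[0,0,-0.01,0,0,0,-0.01,0,0,0,-0.01,0,0,0,0,0]' --grip 0.0342

```text
clock: 18.77
position: [447.4, -328.4, 37.5]
ee_rot: [0.996, 0.091, 0.001, 0.001]
contact_force: [0.6, 0.1, -1.4]
gripper_width: 34.4
grasp_force: 11.3
```

```bash
python3 st.py; python3 - <<'E'
from h import *
im=get_image("scene")[:,:,::-1].copy();cv2.imwrite("pics/scene4.png",im)
u,v=np.round(proj("scene",[458,-325,40])).astype(int)
cv2.imwrite("pics/s4.png",np.clip(cv2.resize(im[v-60:v+60,u-60:u+60],(480,480),interpolation=cv2.INTER_CUBIC)*1.3,0,255).astype(np.uint8))
E
```

```text
t 18.77 p [ 447.44 -328.35   37.48] yaw 10.49 tilt [ 0.0026 -0.001 ] F [ 0.58  0.07 -1.39] w 34.4 gf 11.285896897315979 j [-0.34  0.48 -0.4   0.   -0.69  2.09]
```

View pics/s4.png

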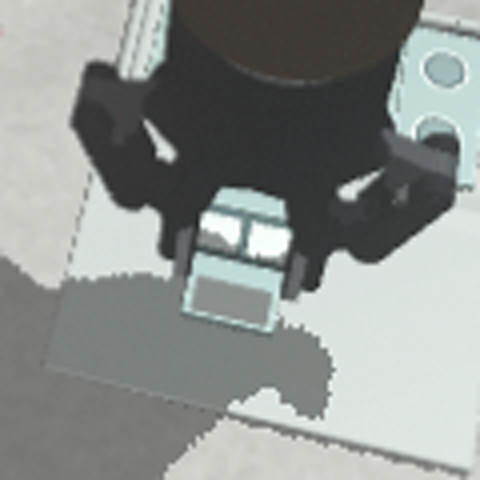

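The chamber is held level between the pads, seen from the scene camera at about (240,260). I'll carry it to the light base.

arm_command --steps '[0,0,-0.025,0,0,0,-0.025,0,0.0065,-0.0334,-0.02,0,0.0065,-0.0334,0,0,0.0065,-0.0334,0,0,0.0065,-0.0334,0,0,0.0065,-0.0334,0,0,0.0065,-0.0334,0,0,0.0065,-0.0334,0,0,0.0065,-0.0334,0,0,0.0065,-0.0334,0,0,0.0065,-0.0334,0,0,0.0065,-0.0334,0,0,0.0065,-0.0334,0,0,0.0065,-0.0334,0,0,0.0065,-0.0334,0,0]'

```text
clock: 20.82
position: [450.6, 149.3, 105.9]
ee_rot: [0.996, 0.091, -0.0, 0.0]
contact_force: [0.5, -0.1, 0.1]
gripper_width: 34.9
grasp_force: 11.3
```

arm_command --steps '[0,0,0,0.12,0,0,0,0.12,0,0,0,0.12,0,0,0,0.106,0,0,0,0,0,0,0,0]'

```text
clock: 21.58
position: [450.9, 148.2, 106.0]
ee_rot: [0.99, -0.14, -0.0, 0.0]
contact_force: [-0.3, 0.7, -1.0]
gripper_width: 34.3
grasp_force: 11.3
```

```bash
python3 st.py 452.1 147.7 60;python3 - <<'E'
from h import *
m=[]
for n,d in(("top",(5,30)),("scene",(0,30))):
    im=get_image(n)[:,:,::-1].copy();cv2.imwrite(f"pics/{n}5.png",im)
    u,v=np.round(proj(n,[480,140,60])).astype(int)
    m.append(cv2.resize(im[v-65:v+65,u-65:u+65],(400,400),interpolation=cv2.INTER_CUBIC))
cv2.imwrite("pics/m5.png",np.clip(np.hstack(m)*1.3,0,255).astype(np.uint8))
E
```

```text
t 21.57 p [450.88 148.21 105.96] yaw -16.13 tilt [-0.0004 -0.0002] F [-0.26  0.67 -1.01] w 34.29 gf 11.34048655629158 j [ 0.66  0.27 -0.52 -0.   -0.78  0.63]
need tool xyz [ 1.33  0.14 45.96]
```

View pics/m5.png

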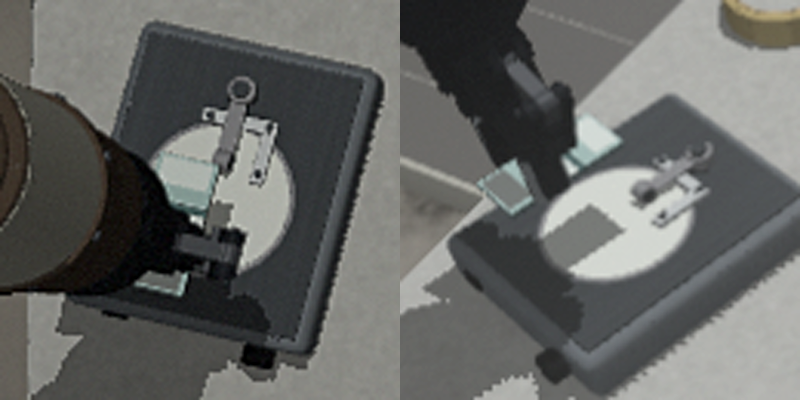

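The plate is held along the base's axis behind the clip: in the top crop its front edge is at about (190,160), behind the clip roll at (225,160) once parallax is allowed for. I'll lower it.

arm_command --steps '[0,0,0.02,0,0,0,0.02,0,0,0,0.015,0,0,0,0.006,0,0,0,0.002,0,0,0,0,0,0,0,0,0]'

```text
clock: 22.55
position: [451.4, 148.5, 43.7]
ee_rot: [0.99, -0.141, 0.0, -0.0]
contact_force: [0.3, -0.6, -0.2]
gripper_width: 34.6
grasp_force: 11.3
```

arm_command --steps '[0,0,0.001,0,0,0,0.001,0,0,0,0,0]'

```text
clock: 22.92
position: [451.0, 148.3, 41.1]
ee_rot: [0.99, -0.141, -0.0, 0.0]
contact_force: [-0.4, -0.1, 0.1]
gripper_width: 34.1
grasp_force: 11.3
```

arm_command --steps '[0,0,0.0005,0,0,0,0,0]'

```text
clock: 23.18
position: [451.0, 148.3, 40.6]
ee_rot: [0.99, -0.141, -0.0, 0.0]
contact_force: [-0.5, 0.3, -0.2]
gripper_width: 34.6
grasp_force: 11.3
```

arm_command --steps '[0,0,0.0005,0,0,0,0,0]'

```text
clock: 23.42
position: [451.1, 148.3, 40.2]
ee_rot: [0.99, -0.141, 0.0, -0.0]
contact_force: [-0.4, 0.1, 0.3]
gripper_width: 34.6
grasp_force: 11.4
```

arm_command --steps '[0,0,0.0005,0,0,0,0,0]'

```text
clock: 23.68
position: [451.2, 148.4, 40.1]
ee_rot: [0.99, -0.141, 0.0, -0.0]
contact_force: [-0.4, 0.4, 5.3]
gripper_width: 34.3
grasp_force: 11.8
```

arm_command --steps '[0,0,-0.0005,0,0.002,0,0,0,0.002,0,0,0,0.002,0,0,0,0.002,0,0,0,0,0,0,0]'

```text
clock: 24.42
position: [459.0, 146.0, 40.1]
ee_rot: [0.99, -0.141, 0.0, -0.0]
contact_force: [0.0, -0.8, 3.3]
gripper_width: 34.3
grasp_force: 11.6
```

arm_command --steps '[0.002,0,0,0,0.002,0,0,0,0.002,0,0,0,0.002,0,0,0,0,0,0,0]'

```text
clock: 25.05
position: [466.8, 143.8, 40.2]
ee_rot: [0.99, -0.141, 0.0, -0.0]
contact_force: [-0.2, -0.7, 2.7]
gripper_width: 34.4
grasp_force: 11.6
```

arm_command --steps '[0.002,0,0,0,0.002,0,0,0,0.002,0,0,0,0.002,0,0,0,0,0,0,0]'

```text
clock: 25.68
position: [474.4, 141.6, 40.1]
ee_rot: [0.99, -0.141, 0.0, -0.0]
contact_force: [-0.9, -1.2, 2.4]
gripper_width: 34.2
grasp_force: 11.6
```

```bash
python3 st.py
```

```text
t 25.68 p [474.43 141.56  40.13] yaw -16.22 tilt [0.0005 0.    ] F [-0.88 -1.19  2.37] w 34.22 gf 11.629592925310135 j [ 0.62  0.4  -0.54  0.   -0.62  0.67]
```

arm_command --steps '[0.001,0,0,0,0.001,0,0,0,0,0,0,0]'

```text
clock: 26.05
position: [476.1, 141.0, 40.1]
ee_rot: [0.99, -0.141, 0.0, 0.0]
contact_force: [-1.6, 0.2, 3.1]
gripper_width: 34.3
grasp_force: 11.7
```

arm_command --steps '[0.001,0,0,0,0,0,0,0]'

```text
clock: 26.3
position: [477.0, 140.7, 40.1]
ee_rot: [0.99, -0.141, 0.0, 0.0]
contact_force: [-1.1, 0.0, 3.1]
gripper_width: 34.4
grasp_force: 11.7
```

arm_command --steps '[0.001,0,0,0,0,0,0,0]'

```text
clock: 26.55
position: [478.0, 140.5, 40.2]
ee_rot: [0.99, -0.141, 0.0, 0.0]
contact_force: [-1.8, 1.2, 3.8]
gripper_width: 34.6
grasp_force: 11.7
```

arm_command --steps '[0.001,0,0,0,0,0,0,0]'

```text
clock: 26.8
position: [478.8, 140.2, 40.2]
ee_rot: [0.99, -0.141, -0.0, 0.0]
contact_force: [-1.9, 0.6, 4.9]
gripper_width: 34.7
grasp_force: 11.8
```

arm_command --steps '[0.001,0,0,0,0,0,0,0]'

```text
clock: 27.05
position: [479.0, 139.8, 40.0]
ee_rot: [0.99, -0.141, -0.001, 0.0]
contact_force: [-4.3, 1.5, 5.8]
gripper_width: 34.3
grasp_force: 12.0
```

arm_command --steps '[-0.0005,0.001,0,0,0,0.001,0,0,0,0,0,0]'

```text
clock: 27.42
position: [478.7, 138.7, 40.1]
ee_rot: [0.99, -0.141, 0.0, -0.0]
contact_force: [-4.5, 3.8, 3.6]
gripper_width: 35.0
grasp_force: 11.9
```

arm_command --steps '[0,0.0005,0,0,0,0,0,0]'

```text
clock: 27.68
position: [478.6, 138.3, 40.0]
ee_rot: [0.99, -0.141, 0.0, -0.0]
contact_force: [-4.4, 4.6, 2.8]
gripper_width: 34.3
grasp_force: 11.9
```

arm_command --steps '[0,0.0005,0,0,0,0,0,0]'

```text
clock: 27.92
position: [478.5, 137.8, 40.1]
ee_rot: [0.99, -0.141, 0.0, -0.0]
contact_force: [-3.7, 4.4, 4.2]
gripper_width: 34.5
grasp_force: 11.8
```

arm_command --steps '[0,0.0005,0,0,0,0,0,0]'

```text
clock: 28.18
position: [478.4, 137.7, 40.1]
ee_rot: [0.99, -0.141, 0.0, -0.001]
contact_force: [-4.8, 5.3, 3.0]
gripper_width: 34.6
grasp_force: 11.8
```

arm_command --steps '[-0.0003,0.0005,0,0,0,0,0,0]'

```text
clock: 28.42
position: [478.4, 137.7, 40.1]
ee_rot: [0.99, -0.141, 0.001, -0.001]
contact_force: [-3.2, 7.1, 2.3]
gripper_width: 34.5
grasp_force: 11.7
```

arm_command --steps '[0,0.0005,0,0,0,0,0,0]'

```text
clock: 28.68
position: [478.4, 137.6, 40.1]
ee_rot: [0.99, -0.141, 0.001, -0.001]
contact_force: [-3.3, 7.8, 1.8]
gripper_width: 34.4
grasp_force: 11.7
```

arm_command --steps '[0,0.0005,0,0,0,0,0,0]'

```text
clock: 28.92
position: [478.4, 137.6, 40.1]
ee_rot: [0.99, -0.141, 0.001, -0.002]
contact_force: [-4.7, 8.9, 1.8]
gripper_width: 34.4
grasp_force: 11.7
```

```bash
cat >> st.py <<'E'
c=R2(np.radians(-16.2)).T
print("base frame TCP",np.round(c@(p[:2]-[492.6,132.8]),2),"F",np.round(c@s["contact_force"][:2],2))
E
python3 st.py
```

```text
t 28.93 p [478.44 137.58  40.12] yaw -16.16 tilt [0.0026 0.0033] F [-4.69  8.94  1.8 ] w 34.38 gf 11.69970229268074 j [ 0.61  0.41 -0.54 -0.   -0.62  0.68]
base frame TCP [-14.94   0.64] F [-7.    7.28]
```

arm_command --steps '[-0.0008,-0.0012,0,0,0,0,0,0]'

```text
clock: 29.18
position: [478.3, 137.7, 40.1]
ee_rot: [0.99, -0.141, 0.001, -0.001]
contact_force: [0.2, 4.8, -0.7]
gripper_width: 34.6
grasp_force: 11.5
```

arm_command --steps '[0,0,0,0,0,0,0,0,0,0,0,0]' --grip 0.042

```text
clock: 29.55
position: [476.9, 136.1, 39.9]
ee_rot: [0.99, -0.141, -0.0, 0.0]
contact_force: [-0.8, -0.7, -0.7]
gripper_width: 42.1
grasp_force: 0.0
```

arm_command --steps '[0,0,-0.005,0,0,0,-0.015,0,-0.03,-0.03,-0.03,0,-0.04,-0.05,-0.03,0,-0.03,-0.05,0,0,0,0,0,0]' --grip 0.046

```text
clock: 30.3
position: [420.0, 286.2, 117.7]
ee_rot: [0.99, -0.139, 0.001, -0.001]
contact_force: [-0.1, -0.6, -0.7]
gripper_width: 46.1
grasp_force: 0.0
```

```bash
python3 st.py; cat > m4.py <<'E'
from h import *
from m1 import rect
import sys
lc=np.array([492.6,132.8]);ly=-16.2;m=[];k0=sys.argv[1]
for n in("top","scene"):
    im=get_image(n)[:,:,::-1].copy();cv2.imwrite(f"pics/{n}{k0}.png",im)
    u,v=np.round(proj(n,[*loc(lc,ly,(5,0)),42])).astype(int)
    m.append(cv2.resize(im[v-40:v+40,u-40:u+40],(400,400),interpolation=cv2.INTER_CUBIC))
    c=im.astype(int);k=(c[:,:,0]-c[:,:,2])>6
    pts=[proj(n,[*loc(lc,ly,q),44]) for q in((-60,30),(-60,-30),(40,-30),(40,30))]
    r=np.zeros(k.shape,np.uint8);cv2.fillPoly(r,[np.round(pts).astype(int)],1)
    k=cv2.morphologyEx((k&(r>0)).astype(np.uint8),cv2.MORPH_CLOSE,np.ones((9,9)))
    q,P=rect(n,k,44,(0,0));b=(P-lc)@R2(np.radians(ly))
    print(n,k.sum(),q,"base x",b[:,0].min(),b[:,0].max(),"y",b[:,1].min(),b[:,1].max())
cv2.imwrite(f"pics/m{k0}.png",np.clip(np.hstack(m)*1.2,0,255).astype(np.uint8))
E
python3 m4.py 6
```

```text
t 30.3 p [419.97 286.18 117.72] yaw -15.92 tilt [0.002  0.0024] F [-0.15 -0.65 -0.66] w 46.11 gf 0.0 j [ 0.92  0.3  -0.43  0.   -0.83  0.37]
base frame TCP [-112.54  127.02] F [ 0.04 -0.66]
top 662 ((491.7374267578125, 133.57913208007812), (34.717159271240234, 78.20450592041016), 74.42916870117188) base x -40.26921262068462 37.8636406692633 y -17.081620067726742 18.29446825528212
scene 513 ((488.8874816894531, 133.88192749023438), (36.556915283203125, 75.837158203125), 75.24168395996094) base x -41.386742674582884 34.30386052973916 y -18.538823186543134 19.143750514229048
```

View pics/m6.png

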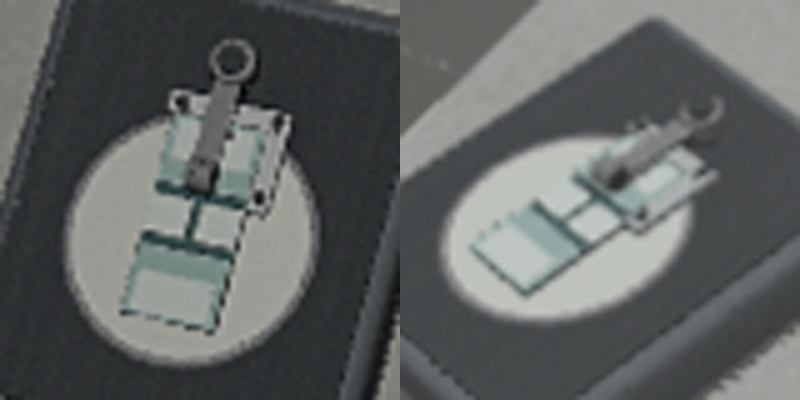

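The chamber lies under the clip against both faces of the L: in the top crop the L corner is at (285,120) and the plate's rear end at (170,320). The yaw may be about 0.6° off, so I'll push it lightly square from the open side next to the rail, then from the rear.

arm_command --steps '[0.0315,0.0205,0,0,0.0315,0.0205,0,0,0.0315,0.0205,0,0,0.0315,0.0205,0,0,0,0,0.03,0,0,0,0.03,0,0,0,0.01,0,0,0,0.005,0,0,0,0,0,0,0,0,0]' --grip 0

```text
clock: 31.65
position: [519.0, 169.1, 42.6]
ee_rot: [0.99, -0.141, 0.001, -0.001]
contact_force: [-0.1, -0.2, 0.4]
gripper_width: 0.2
grasp_force: 0.0
```

```bash
python3 st.py
```

```text
t 31.65 p [518.99 169.12  42.62] yaw -16.2 tilt [0.0017 0.001 ] F [-0.13 -0.22  0.42] w 0.21 gf 0.0 j [ 0.61  0.46 -0.42  0.   -0.69  0.68]
base frame TCP [15.21 42.24] F [-0.06 -0.25]
```

arm_command --steps '[0,0,0.0012,0,0,0.002,0,0,0,0.002,0,0,0,0.002,0,0,0,0,0,0]'

```text
clock: 32.28
position: [516.7, 162.7, 40.4]
ee_rot: [0.99, -0.141, -0.0, 0.0]
contact_force: [-0.5, 0.7, 0.6]
gripper_width: -0.1
grasp_force: 0.0
```

arm_command --steps '[0,0.001,0,0,0,0.001,0,0,0,0,0,0]'

```text
clock: 32.65
position: [516.2, 160.9, 40.4]
ee_rot: [0.99, -0.141, -0.0, 0.0]
contact_force: [-0.0, -0.4, -0.1]
gripper_width: -0.0
grasp_force: 0.0
```

arm_command --steps '[0,0.001,0,0,0,0.001,0,0,0,0,0,0]'

```text
clock: 33.02
position: [515.6, 159.0, 40.4]
ee_rot: [0.99, -0.141, -0.0, 0.0]
contact_force: [-0.2, 0.6, 0.5]
gripper_width: -0.2
grasp_force: 0.0
```

arm_command --steps '[0,0.001,0,0,0,0.001,0,0,0,0,0,0]'

```text
clock: 33.4
position: [515.1, 157.1, 40.5]
ee_rot: [0.99, -0.141, -0.0, -0.0]
contact_force: [1.3, 0.2, 0.0]
gripper_width: 0.1
grasp_force: 0.0
```

```bash
python3 st.py
```

```text
t 33.4 p [515.06 157.1   40.47] yaw -16.22 tilt [-0.  0.] F [1.26 0.21 0.03] w 0.11 gf 0.0 j [ 0.6   0.46 -0.44 -0.   -0.68  0.69]
base frame TCP [14.79 29.6 ] F [1.15 0.56]
```

arm_command --steps '[0,0.001,-0.0005,0,0,0.001,0,0,0,0,0,0]'

```text
clock: 33.78
position: [514.5, 155.2, 40.9]
ee_rot: [0.99, -0.141, -0.0, -0.0]
contact_force: [0.6, 0.8, 0.5]
gripper_width: 0.1
grasp_force: 0.0
```

arm_command --steps '[0,0.001,0,0,0,0,0,0]'

```text
clock: 34.02
position: [514.2, 154.2, 40.9]
ee_rot: [0.99, -0.141, -0.0, 0.0]
contact_force: [0.0, 0.1, -0.2]
gripper_width: 0.2
grasp_force: 0.0
```

arm_command --steps '[0,0.001,0,0,0,0,0,0]'

```text
clock: 34.28
position: [513.9, 153.2, 40.9]
ee_rot: [0.99, -0.141, -0.0, 0.0]
contact_force: [-0.7, 0.0, 0.6]
gripper_width: -0.1
grasp_force: 0.0
```

arm_command --steps '[0,0.001,0,0,0,0,0,0]'

```text
clock: 34.52
position: [514.0, 152.6, 41.0]
ee_rot: [0.99, -0.141, 0.0, -0.0]
contact_force: [0.9, 1.4, -0.1]
gripper_width: 0.1
grasp_force: 0.5
```

Contact. I'll press a little more.

arm_command --steps '[0,0.001,0,0,0,0,0,0]'

```text
clock: 34.78
position: [514.0, 152.4, 41.2]
ee_rot: [0.99, -0.141, 0.001, -0.001]
contact_force: [-0.4, 4.7, -1.3]
gripper_width: -0.2
grasp_force: 2.4
```

arm_command --steps '[0,0.001,0,0,0,0,0,0]'

```text
clock: 35.02
position: [514.1, 152.3, 41.3]
ee_rot: [0.99, -0.141, 0.001, -0.002]
contact_force: [-1.5, 8.6, -0.5]
gripper_width: -0.0
grasp_force: 3.7
```

```bash
python3 st.py
```

```text
t 35.02 p [514.08 152.33  41.28] yaw -16.2 tilt [0.0029 0.003 ] F [-1.49  8.57 -0.53] w -0.02 gf 3.689691424369812 j [ 0.59  0.45 -0.44 -0.   -0.67  0.7 ]
base frame TCP [15.18 24.75] F [-3.82  7.81]
```

arm_command --steps '[0,-0.01,0,0,0,-0.012,-0.01,0,-0.02,0,-0.02,0,-0.03,0.015,0,0,-0.03,0.015,0,0,0,0.018,0,0,0,0,0.015,0,0,0,0.012,0,0,0,0,0,0,0,0,0]'

```text
clock: 36.28
position: [429.6, 148.0, 44.0]
ee_rot: [0.99, -0.141, 0.0, 0.0]
contact_force: [-0.1, 0.9, -0.1]
gripper_width: 0.2
grasp_force: 0.0
```

```bash
python3 st.py
```

```text
t 36.27 p [429.58 147.96  44.04] yaw -16.21 tilt [ 0.0002 -0.0001] F [-0.07  0.88 -0.12] w 0.15 gf 0.0 j [ 0.69  0.34 -0.64  0.   -0.59  0.6 ]
base frame TCP [-64.75  -3.02] F [-0.32  0.83]
```

arm_command --steps '[0,-0.003,0.003,0,0.004,0,0,0,0.004,0,0,0,0,0,0,0]'

```text
clock: 36.78
position: [438.0, 148.5, 41.0]
ee_rot: [0.99, -0.141, 0.0, -0.0]
contact_force: [-0.0, 0.3, 0.3]
gripper_width: -0.1
grasp_force: 0.0
```

arm_command --steps '[0.001,0,0,0,0.001,0,0,0,0,0,0,0]'

```text
clock: 37.15
position: [439.6, 147.9, 41.0]
ee_rot: [0.99, -0.141, 0.0, -0.0]
contact_force: [-0.5, -1.0, -0.1]
gripper_width: 0.4
grasp_force: 0.0
```

arm_command --steps '[0.001,0,0,0,0.001,0,0,0,0,0,0,0]'

```text
clock: 37.52
position: [441.5, 147.3, 41.0]
ee_rot: [0.99, -0.141, 0.0, -0.0]
contact_force: [-0.2, -0.8, 0.5]
gripper_width: 0.2
grasp_force: 0.0
```

arm_command --steps '[0.001,0,0,0,0,0,0,0]'

```text
clock: 37.78
position: [442.4, 147.1, 40.9]
ee_rot: [0.99, -0.141, 0.0, -0.0]
contact_force: [0.5, -0.3, 0.1]
gripper_width: -0.2
grasp_force: 0.0
```

arm_command --steps '[0.001,0,0,0,0,0,0,0]'

```text
clock: 38.02
position: [443.2, 146.7, 40.9]
ee_rot: [0.99, -0.141, -0.0, 0.0]
contact_force: [-0.8, -0.8, -0.1]
gripper_width: -0.1
grasp_force: 0.4
```

arm_command --steps '[0.001,0,0,0,0,0,0,0]'

```text
clock: 38.28
position: [443.3, 146.4, 40.7]
ee_rot: [0.99, -0.141, -0.001, 0.0]
contact_force: [-4.9, 2.9, 1.4]
gripper_width: 0.0
grasp_force: 2.3
```

arm_command --steps '[0.001,0,0,0,0,0,0,0]'

```text
clock: 38.52
position: [443.4, 146.0, 40.6]
ee_rot: [0.99, -0.141, -0.002, 0.001]
contact_force: [-7.8, 4.1, 2.0]
gripper_width: 0.4
grasp_force: 4.1
```

arm_command --steps '[0.001,0,0,0,0,0,0,0]'

```text
clock: 38.78
position: [443.4, 145.6, 40.4]
ee_rot: [0.99, -0.142, -0.002, 0.001]
contact_force: [-10.8, 6.9, 4.1]
gripper_width: -0.3
grasp_force: 5.8
```

```bash
python3 st.py
```

```text
t 38.77 p [443.42 145.6   40.4 ] yaw -16.28 tilt [-0.0052 -0.0014] F [-10.81   6.85   4.07] w -0.26 gf 5.815145373344421 j [ 0.67  0.37 -0.61 -0.   -0.6   0.62]
base frame TCP [-50.8   -1.43] F [-12.29   3.57]
```

arm_command --steps '[-0.008,0,0,0,-0.01,0,-0.01,0,-0.02,-0.02,-0.03,0,-0.02,-0.05,-0.03,0,0,-0.05,-0.01,0,0,-0.04,0,0,0,0,0,0]'

```text
clock: 39.65
position: [435.9, 318.5, 121.8]
ee_rot: [0.99, -0.14, 0.001, -0.001]
contact_force: [-0.8, -0.8, -0.4]
gripper_width: 0.5
grasp_force: 0.0
```

```bash
python3 st.py;python3 m4.py 7
```

```text
t 39.65 p [435.87 318.46 121.77] yaw -16.08 tilt [0.0021 0.0019] F [-0.81 -0.75 -0.43] w 0.47 gf 0.0 j [ 0.93  0.35 -0.35  0.   -0.87  0.36]
base frame TCP [-106.27  162.46] F [-0.57 -0.95]
top 672 ((489.48590087890625, 134.24200439453125), (34.863441467285156, 75.15633392333984), 74.1958236694336) base x -41.08312084637452 34.24233324202462 y -16.981254093884367 18.047300940730658
scene 498 ((488.83251953125, 134.30746459960938), (36.046085357666016, 75.38395690917969), 75.0064697265625) base x -41.386742674582884 33.9451822843823 y -18.118954000992268 19.143750514229048
```

View pics/m7.png

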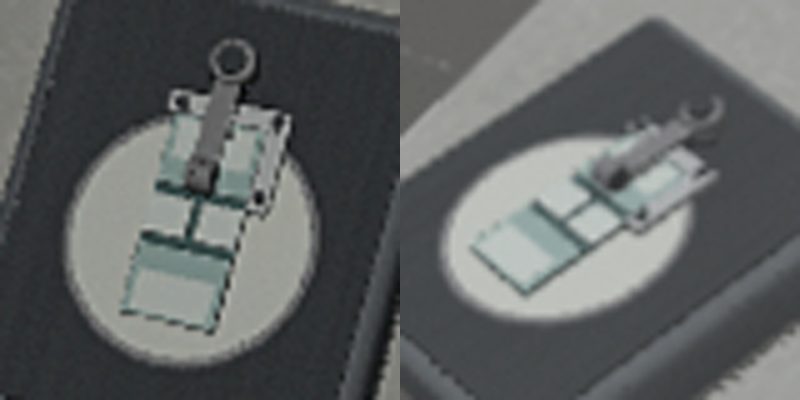

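The plate is home. It spans base x from -41 to +34 mm and y from -17 to +18 mm, lies under the clip and touches both faces of the L. I'll hand in.

```bash
python3 -c "
from bench import *
print(job_done())"
```

```text
the job is handed in; nothing more can be done
None
```

The job is handed in at about 40 s: the counting chamber was drawn out over the ridge, picked up, and now lies home in the corner of the specimen square under the spring clip; the three cavity slides looked unmoved after the draw, and every force I read stayed within the limits (under 10 N bearing, about 12 N squeeze, about 13 N push).

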